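# Mount a label roll and lock it with an R-clip

### The arm

A 6-joint arm with a two-finger parallel gripper is mounted at the origin on the work surface; the furniture and walls round the work are solid. World frame = base frame: x ahead of the robot, y to its left, z up, the work surface at z = 0. Lengths are in m, angles in degrees, forces in N, time in s.
With the tool pointing down it reaches from about 0.35 to 0.775 m from the base axis. Payload 5.5 kg.
Tool frame: the origin (TCP) lies at the very end of the fingers, on their centre line; the grasp point (between the pads) lies 19 mm behind it; z points along the fingers, y is the direction in which the jaws open and shut (so a half turn about z gives the same grasp; the last joint's range is limited). The gripper opens to 85 mm and grips with 20 to 120 N. Pads are 22 mm wide; open, the fingers measure 114 mm over their backs; the gripper's body (76 mm by 85 mm) begins 54 mm behind the grasp point. The pads swing forward as they close: fully open they stand 13 mm farther back than shut.
Start: joints at [61.845, 17.945, 2.641, 74.691, 0, 82.002], TCP at [0.198, 0.54, 0.231] pointing down, gripper open.
Joint ranges: [-158.12, 158.12], [-49.38, 96.58], [-58.88, 72.47], [-126.05, 133.96], [-84.25, 85.87], [-180, 180]. Speed limits (degrees/s): [147.25, 147.25, 180, 180, 180, 180].

### API

Orientations are given as a 3x3 rotation matrix whose columns are the frame's x, y, z axes.
In Python, from bench import robot gives the robot as it stands.
- The arm moves only by the tool step_arm, never from a script. Its argument "moves" is text: rows parted by semicolons, each of 5 numbers parted by spaces: the finger opening in mm, from 0 to 85.4, then the shift along the tool's x, y, z in mm, then the turn about the tool's z in rad. A call has 1 to 8 rows; each row is the pose to reach, as a shift and turn from the pose commanded when the call began, along the tool's axes at that moment; what a row does not reach only later rows make up. A row lasts 1/10 s, in which the tool goes at most 50 mm and 8.59 degrees, less where a joint would pass 70% of its speed; a pose out of reach is approached as far as the arm can. A call with a gripper value outside its range is refused whole. The fingers move at their own pace and stop on an object; "grip_force" is the grip in N (left out, the last holds). Time passes only in rows, so rows that repeat a pose let the fingers close. It gives the time, the measured TCP pose, the force and the opening at its end, in the units of the state.
- robot.observe(): the state, without advancing time (a new reading comes with each control period).
- robot.grab_frame(name): name is "scene" or "top" or "wrist"; returns a dict with "image" (480x640x3 uint8, red, green, blue), "fx", "fy", "cx", "cy" (pixels), "k1" (the pictures are not rectified: a ray, as slopes to the right and down, at radius r is drawn at 1 + k1 r^2 times it, then the intrinsics apply), "camera_from_world" (4x4, takes a point from world to camera coordinates). Camera axes: x right, y down, z forward; pixel columns grow to the right and rows downward; lengths in m; the calibration is good to about 2 mm. A picture is of the moment at which its call begins. There is no depth.
- robot.job_done(): hands the job in, once; it reports no verdict.
The state is a dict: "time": time; "joints": joint angles; "dq": joint speeds; "joint_torque": joint torques, N m; "tool_pos": TCP position; "tool_rot": TCP orientation; "ft_force": force on the tool from outside, world axes, zero at the start; "ft_torque": the same for the moment, N m; "width": finger opening in m.
Only numpy, scipy, OpenCV 4.12 (cv2) and the standard library are available. Lean on these libraries where they do the work, as an engineer would, in place of code of your own. Each camera call takes 0.05 s, during which the arm holds its last target. There are 200 camera calls.

### The job

Set up the label unwinder: put the label roll over the spindle so that it lies flat on the round plate, then lock it in with the R-clip by pushing the clip's straight leg through the cross-hole near the spindle's top until the bent leg has ridden over the spindle and snapped fully home round it. How high the spindle is clamped differs each time and is not measured, so find the hole by touch and never force the clip or lean on the unwinder; let go of everything at the end and leave the other things on the bench where they are.

Things in the scene. Friction and masses are not known exactly. Their poses are not given: they have to be found in the camera images.
- unwinder: Label unwinder screwed to the bench: grey base plate 120 mm along its x, 170 mm along its y (y = -60 to +110 mm), 8 mm thick; dark hub with a black thumb screw on the -y side; round grey roll plate; a bright round spindle, 18 mm in diameter, upright in its middle; a white guide roller, 62 mm high, 17 mm across, at y = +95 mm. Origin: on the spindle axis at bench height; z up.
- plate_top (a point): On the spindle axis, at the top of the round roll plate (62 mm across), 30 mm above the bench, where the label roll's underside rests.
- hole_mid (a point): On the spindle axis, 98 mm above the bench: MIDDLE of the range where the cross-hole may be. The spindle was clamped by hand: its flat top (12 mm across, bevelled) is anywhere from 100 to 120 mm up, not measured; it stays put under 100 N. Hole centre always 12 mm below the top. Hole along the unwinder's x, right through, open to either end, 6.5 mm wide, 0.8 mm countersink.
- label_roll: Small white roll of labels lying flat, 62 mm in diameter, 50 mm high, bore 22 mm, about 0.1 kg. Origin: centre of its underside, z along its bore (up).
- r_clip: Steel R-clip of 5 mm wire, 0.1 kg, with a red finger tab, 30 mm along x, 18 mm wide along y, 14 mm high, to grip across its width. Origin: centre of the tab's underside; z up, x along the straight leg to its tip. Straight leg: centreline at y = -8 mm, 7 mm above the underside, tip at x = 91.5 mm. Coil 21 mm across, centred at x = 19, y = 0, on a red tongue. Bent leg on the +y side.
- arch (a point): Middle of the bent leg's arch (clip frame x = 65, y = 1.6 mm relaxed), which hugs the spindle when home; its flared tip ends at x = 91 mm. The leg springs sideways about the coil. Riding over the spindle takes only some 3 to 8 N of push along x; the push drops and turns to a pull about 10 mm before home as the leg snaps in, and rises again to about 10 N when pushed past home.
- clip_seat (a point): Point on the clip's straight leg, at x = 65, y = -8, z = 7 mm in the clip's frame: it lies on the spindle axis when the clip is home.
- clip_tip (a point): Blunt, rough-cut end (4.4 mm across) of the clip's straight leg, 26.5 mm ahead of clip_seat. It starts to enter the cross-hole when clip_seat is about 35 mm short of the spindle axis; the bent leg meets the spindle when clip_seat is about 22 mm short.
- bent_leg (a joint): Spread of the clip's bent leg, rad: 0 relaxed, up to about 0.08 while riding over the spindle, about 0.02 when home.
- tape_roll: Brown roll of packing tape lying flat, 116 mm in diameter, 48 mm high; origin at the centre of its underside. Leave alone.
- tub: Screw-lid tub, dark with a yellow lid, 66 mm in diameter, 70 mm high; origin at the centre of its underside. Leave alone.
- stapler: Blue and black desk stapler, 32 x 135 x 50 mm; origin at the centre of its underside. Leave alone.
- red_box: Small red carton, 51 x 75 x 29 mm; origin at the centre of its underside. Leave alone.
There are look-alikes about, which are no part of the job. Several things have the shape of the unwinder; the one meant has the colours described above.

How it is judged (in metres and radians):
On the way, in this order (a step that is already met when the one before it is completed fails the run):
1. the label roll lies flat on the roll plate with the spindle through its bore (horizontal distance between label_roll and unwinder below 0.005 m and height (world z) of label_roll below 0.033 m and angle between label_roll's own z axis and vertical below 0.08 rad), for 0.2 s.
2. the R-clip is snapped home round the spindle, its straight leg through the cross-hole (horizontal distance between clip_seat and unwinder below 0.004 m and height (world z) of clip_seat between 0.085 and 0.111 m and angle between r_clip's own z axis and vertical below 0.35 rad and value of joint bent_leg below 0.05 rad), for 0.2 s.
At the end, for the whole second after the job is handed in: Roll flat on the roll plate round the spindle (within 5 mm of centred, 3 mm of fully down); R-clip through the cross-hole, within 20 degrees of level, seat point within 4 mm of the spindle axis, bent leg closed round the spindle (below 0.05 rad); both at rest and released (all of step 1 and all of step 2 and linear speed of each of r_clip, label_roll below 0.03 m/s); the robot touches nothing.
It fails at once if the clip is forced against the unwinder with more than 32 N (contact force between r_clip and unwinder above 32 N).
It fails at once if the robot presses on the unwinder with more than 30 N (contact force between any of the arm, the fingers and unwinder above 30 N).
It fails at once if the tape roll, tub, stapler or red carton is pushed 20 mm or more out of place (distance of any of tape_roll, tub, stapler, red_box from where it was at the start of the episode above 0.02 m).
It also fails if it takes over 72 s, if anything falls off the work surface, if the arm or the gripper's body presses on something with over 40 N, if the wrist force passes 120 N, or if a joint passes its speed limit or range.

## Working session

There is one attempt and no reset: what is moved stays moved. The work goes in short steps, Python scripts to look and compute and a tool call to move; the robot and the scene stay as the last step left them, time stands still between calls to the robot, and variables do not carry over. Pictures are saved under pics/ and viewed, on a budget of 10 in all, crops included, one or two more only if the job needs it, and the job is handed in when it is done.

Besides the shell and the picture viewer there is one more tool, called after ">>>" in YAML: its name, and indented under it one key for each argument. step_arm: Moves the arm, as the interface text tells. Its arguments: {"type":"object","properties":{"moves":{"type":"string"},"grip_force":{"type":"number"}},"required":["moves"]}

```bash
mkdir -p pics; cat > h.py <<'E'
import numpy as np, cv2, pickle
from bench import robot
def grab(n, save=None):
    f=robot.grab_frame(n)
    if save: pickle.dump(f,open(save+'.pkl','wb')); cv2.imwrite('pics/'+save+'.png',f['image'][...,::-1])
    return f
def load(s): return pickle.load(open(s+'.pkl','rb'))
def ray(f,u,v):
    x,y=(u-f['cx'])/f['fx'],(v-f['cy'])/f['fy']
    s=1.
    for _ in range(20): s=1/(1+f['k1']*(x*x+y*y)*s*s)
    T=np.array(f['camera_from_world']); R=T[:3,:3]
    d=R.T@np.array([x*s,y*s,1]); return -R.T@T[:3,3], d/np.linalg.norm(d)
def onz(f,u,v,z):
    o,d=ray(f,u,v); return o+d*(z-o[2])/d[2]
def two(a,b):
    # a,b: (f,u,v); midpoint, gap
    o1,d1=ray(*a);o2,d2=ray(*b)
    t=np.linalg.lstsq(np.c_[d1,-d2],o2-o1,rcond=None)[0]
    p,q=o1+d1*t[0],o2+d2*t[1]; return (p+q)/2,np.linalg.norm(p-q)
def proj(f,p):
    T=np.array(f['camera_from_world']); c=T[:3,:3]@np.asarray(p)+T[:3,3]; x,y=c[:2]/c[2]; s=1+f['k1']*(x*x+y*y)
    return np.array([f['fx']*x*s+f['cx'],f['fy']*y*s+f['cy']])
E
python3 - <<'E'
from h import *
np.set_printoptions(precision=3,suppress=True)
for n in('scene','top','wrist'):
    f=grab(n,n+'0'); T=np.array(f['camera_from_world']); print(n,f['fx'],f['k1'],-T[:3,:3].T@T[:3,3],T[2,:3])
a=load('scene0')['image'];b=load('top0')['image']
s=robot.observe();print(s['tool_pos'],s['tool_rot'],s['ft_force'])
E
```

```text
scene 464.32493292536117 -0.0007192393108944035 [-0.196 -0.828  0.637] [ 0.57   0.69  -0.446]
top 623.806585208929 -0.08981365043437402 [0.405 0.047 1.748] [ 0.049 -0.015 -0.999]
wrist 371.288840643386 0.014031243907520197 [0.119 0.567 0.372] [ 0.302 -0.113 -0.947]
[0.198 0.539 0.231] [[-0.939  0.345 -0.001]
 [ 0.345  0.939 -0.001]
 [ 0.    -0.001 -1.   ]] [-0.429  0.32  -0.151]
```

View pics/scene0.png

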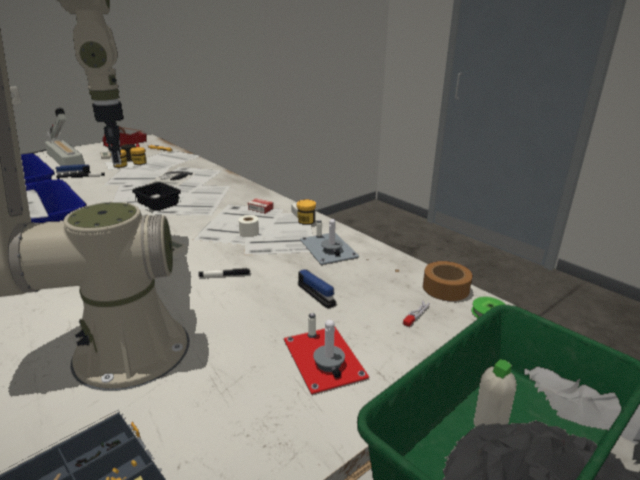

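View pics/top0.png

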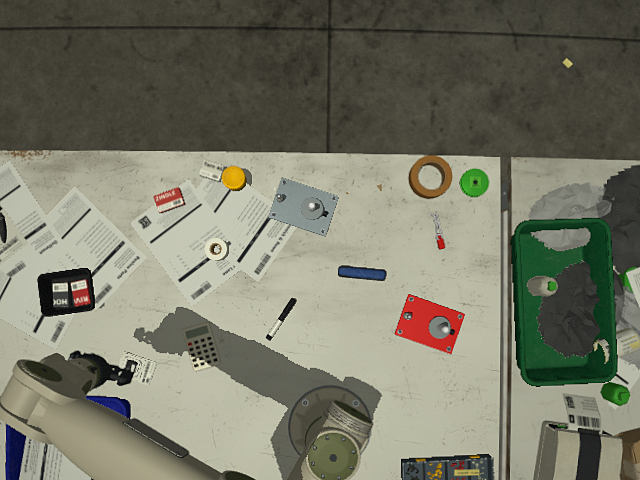

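Candidate unwinders: the grey-base one (scene 330,247; top 305,207) and the red-base one (scene 325,357; top 430,323). Grey matches the description. Candidate rolls: white (top 216,249) and green (top 474,182). White matches. The clip with the red tab is at top (438,233). I'll confirm all three in one enlarged crop and measure them.

```bash
python3 - <<'E'
from h import *
np.set_printoptions(precision=4,suppress=True)
t=load('top0');s=load('scene0')
I=t['image'][...,::-1];J=s['image'][...,::-1]
def c(I,u,v,w,h,W,H): return cv2.resize(I[v-h//2:v+h//2,u-w//2:u+w//2],(W,H),interpolation=cv2.INTER_CUBIC)
top=np.hstack([c(I,305,207,80,60,400,300),c(I,438,233,80,60,400,300)])
bot=np.hstack([c(J,330,240,80,60,400,300),c(I,218,246,80,60,400,300)])
cv2.imwrite('pics/crop1.png',np.vstack([top,bot]))
for n,u,v,z in [('unw plate',312.5,208,.03),('guide',281,197,.062),('roll',216,249,.05),('tab',440,242,.014),('clip coil',438,231,.007),('tape',430,177,.048),('tub',233,178,.07),('stapler',362,272,.05),('redbox',169,200,.029),('reddec',440,328,.03)]: print(n,onz(t,u,v,z))
E
```

```text
unw plate [0.6072 0.0551 0.03  ]
guide [0.6323 0.141  0.062 ]
roll [0.4891 0.3166 0.05  ]
tab [ 0.5186 -0.3032  0.014 ]
clip coil [ 0.55   -0.2988  0.007 ]
tape [ 0.696  -0.2683  0.048 ]
tub [0.6815 0.2716 0.07  ]
stapler [ 0.4315 -0.0821  0.05  ]
redbox [0.6247 0.454  0.029 ]
reddec [ 0.2797 -0.301   0.03  ]
```

View pics/crop1.png

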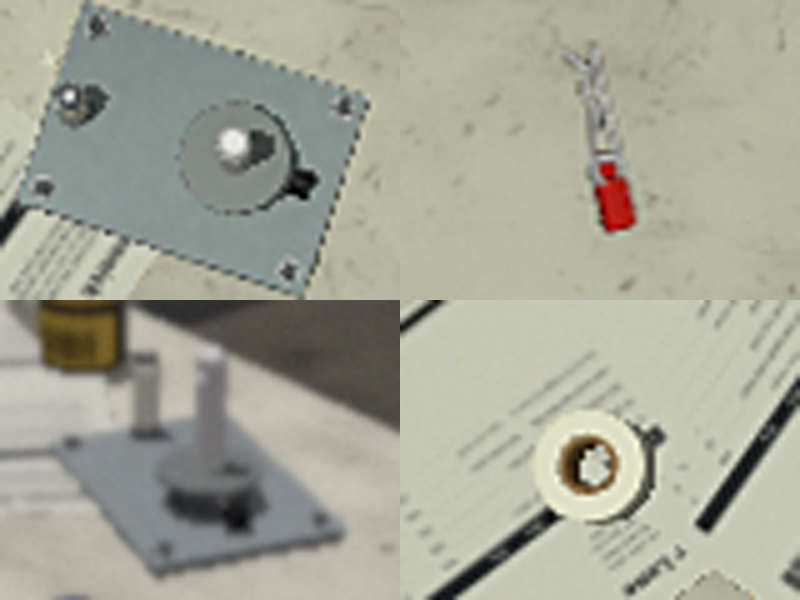

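The grey base, white guide roller, black thumb screw and bright spindle are all confirmed. The white roll is upright, and the clip lies flat with its legs toward world +x. Next I hover near the roll and look through the wrist camera.

```bash
cat >> h.py <<'E'
np.set_printoptions(precision=4,suppress=True)
def go(p,head=None):
    "print tool-frame shift (mm) and turn (rad) to TCP p with tool x at world heading head(deg)"
    s=robot.observe();R=np.array(s['tool_rot']);d=R.T@(np.array(p)-s['tool_pos'])*1000
    cur=np.degrees(np.arctan2(R[1,0],R[0,0]));
    # z down: +turn about tool z lowers heading
    tr=0 if head is None else -np.radians((head-cur+90)%180-90)
    print('t',s['time'],'pos',np.array(s['tool_pos']),'head',round(cur,2),'F',np.array(s['ft_force']),'w',s['width'],'\nshift',d.round(1),'turn',round(tr,4))
E
python3 -c "
from h import *
go([.47,.31,.22],164)"
```

```text
t 0.15 pos [0.198  0.5394 0.2306] head 159.84 F [-0.4286  0.3202 -0.1514] w 0.0854710028803361 
shift [-334.4 -121.6   10.7] turn -0.0726
```

>>> step_arm:
  moves: "85 -334 -122 11 -0.073;85 -334 -122 11 -0.073;85 -334 -122 11 -0.073;85 -334 -122 11 -0.073;85 -334 -122 11 -0.073;85 -334 -122 11 -0.073;85 -334 -122 11 -0.073;85 -334 -122 11 -0.073"

```text
time: 0.95
tool_pos: [0.4735, 0.3065, 0.2195]
tool_rot: [[-0.96, 0.281, 0.001], [0.281, 0.96, -0.001], [-0.001, -0.001, -1.0]]
ft_force: [0.3, 0.2, 0.1]
width: 0.085
```

```bash
python3 -c "
from h import *
f=grab('wrist','w1');print(proj(f,[.489,.3166,.05]))
go([.50,.31,.22],164)"
```

```text
[340.0194 225.7108]
t 1.0 pos [0.4722 0.3075 0.2195] head 163.72 F [0.292  0.0069 0.4172] w 0.08509437978429779 
shift [-26.   10.2  -0.5] turn -0.0049
```

>>> step_arm:
  moves: "85 20 -60 0 0;85 20 -60 0 0;85 20 -60 0 0"

```text
time: 1.3
tool_pos: [0.4317, 0.2575, 0.2203]
tool_rot: [[-0.961, 0.275, -0.001], [0.275, 0.961, -0.0], [0.001, -0.001, -1.0]]
ft_force: [0.4, 0.1, 0.3]
width: 0.0851
```

```bash
python3 -c "
from h import *
g=grab('wrist','w2');f=load('w1')
cv2.imwrite('pics/w12.png',np.vstack([np.hstack([f['image'],g['image']])[...,::-1]])[::1,::1])
import cv2 as c
c.imwrite('pics/w12.png',c.resize(c.imread('pics/w12.png'),(800,300),interpolation=c.INTER_AREA))
print(proj(g,[.489,.3166,.05]))
go([.59,.04,.25],164)"
```

```text
[404.4545 254.3315]
t 1.35 pos [0.4331 0.2585 0.2208] head 164.05 F [-0.537   0.7059  0.3359] w 0.08480867381799585 
shift [-210.9 -166.9  -29.3] turn 0.0009
```

View pics/w12.png

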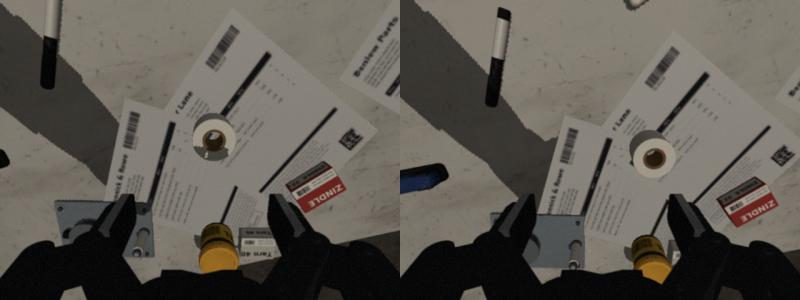

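```bash
python3 - <<'E'
from h import *
P=[]
for n,(u,v) in (('w1',(342,217)),('w2',(408,250))):
    f=load(n);I=f['image'].astype(int);m=((I[...,0]-I[...,2]>28)&(I[...,0]<200)).astype(np.uint8)
    k=np.zeros_like(m);cv2.circle(k,(u,v),30,1,-1);m*=k
    pts=np.argwhere(m)[:,::-1]
    h=cv2.convexHull(pts.astype(np.int32));e=cv2.fitEllipse(h);print(n,len(pts),e)
    P.append((f,*e[0]))
    print(onz(f,*e[0],.05))
print(two(*P))
E
```

```text
w1 326 ((342.1160888671875, 223.77066040039062), (33.427635192871094, 36.851051330566406), 86.08470916748047)
[0.4878 0.3188 0.05  ]
w2 388 ((406.73406982421875, 253.4539031982422), (32.51264190673828, 36.134639739990234), 63.94166946411133)
[0.4887 0.3187 0.05  ]
(array([0.4874, 0.3187, 0.0523]), np.float64(0.000739217027661535))
```

>>> step_arm:
  moves: "85 -211 -167 -29 0;85 -211 -167 -29 0;85 -211 -167 -29 0;85 -211 -167 -29 0;85 -211 -167 -29 0;85 -211 -167 -29 0;85 -211 -167 -29 0"

```text
time: 2.05
tool_pos: [0.5937, 0.0379, 0.2493]
tool_rot: [[-0.961, 0.278, 0.002], [0.278, 0.961, -0.0], [-0.002, 0.001, -1.0]]
ft_force: [-0.8, 0.8, 0.0]
width: 0.085
```

```bash
python3 -c "
from h import *
grab('wrist','w3');go([.53,.01,.25],164)"
```

```text
t 2.1 pos [0.5923 0.0394 0.2491] head 163.97 F [ 0.4915 -0.0772 -0.5699] w 0.08507734690578714 
shift [ 51.7 -45.5  -1. ] turn -0.0005
```

>>> step_arm:
  moves: "85 60 -30 0 0;85 60 -30 0 0;85 60 -30 0 0"

```text
time: 2.4
tool_pos: [0.5222, 0.029, 0.2494]
tool_rot: [[-0.962, 0.273, -0.001], [0.273, 0.962, 0.001], [0.002, 0.0, -1.0]]
ft_force: [0.8, -0.2, 0.4]
width: 0.0852
```

```bash
python3 -c "
from h import *
g=grab('wrist','w4');f=load('w3')
import cv2 as c
c.imwrite('pics/w34.png',np.hstack([f['image'][150:,120:520],g['image'][150:,120:520]])[...,::-1])
print(proj(f,[.607,.055,.11]),proj(g,[.607,.055,.11]))
go([.489,.3166,.12],164)"
```

```text
[349.1389 231.8729] [380.2175 306.425 ]
t 2.45 pos [0.5241 0.0289 0.2499] head 164.15 F [ 0.0324 -0.167   0.0977] w 0.08479553391435249 
shift [112.5 267.1 130. ] turn 0.0027
```

View pics/w34.png

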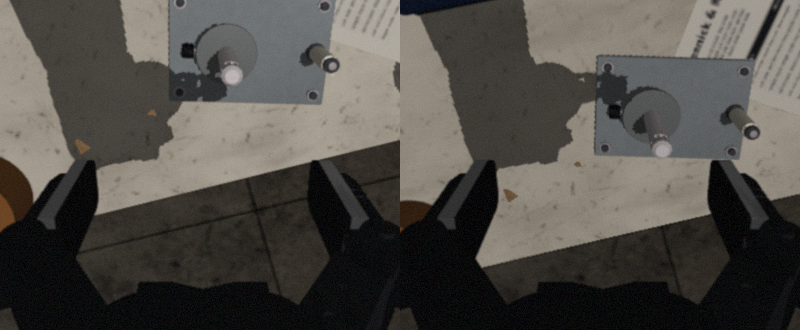

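```bash
python3 - <<'E'
from h import *
from scipy import ndimage as nd
F={n:load(n) for n in('w3','w4')}
P=[]
for n,(u,v) in (('w3',(353,224)),('w4',(381,298))):
    f=F[n];I=f['image'].astype(int).sum(2)/3
    print(n); print(I[v-16:v+16:2,u-16:u+16:2].astype(int))
print(two((F['w3'],353,224),(F['w4'],381,298)))
print('guide',two((F['w3'],452,215),(F['w4'],473,282)))
# plate disc: centre estimate
for n,(u,v) in (('w3',(345,200)),('w4',(370,265))):
    print(n,onz(F[n],u,v,.03))
# base plate corner screws at z~.008..
for n,c in (('w3',[(300,157),(444,156),(433,245),(300,242)]),('w4',[(328,217),(464,221),(452,302),(325,298)])):
    q=np.array([onz(F[n],*p,.009) for p in c]); print(n,q[:,:2].tolist()); d=(q[1]-q[0]+q[2]-q[3])[:2]; print('len',np.linalg.norm(d)/2,'yaw of y axis',np.degrees(np.arctan2(d[1],d[0])))
E
```

```text
w3
[[ 44  68  75  76  80  82  85  89  91  94  97  99 100 100  94 103]
 [ 42  67  75  72  79  85  91 103  93  92  89  99 100  97  97  99]
 [ 41  70  74  74 117 110  98 154 138 118 111  93  91  97  96  98]
 [ 43  55  65  75 102  81  80 108 103  78 113  94  98  95  97  94]
 [ 41  58  65  66  80 114 134 144 148 138 122  92  97  96  97  95]
 [ 41  50  79  86 126 144 144 155 160 154 156 131 103  91  98  93]
 [ 38  48 114 130 147 147 166 174 177 170 164 159 135  97  95 101]
 [ 56  75  89 136 142 167 181 178 180 179 175 160 151  97  96  92]
 [ 92  93 111 134 160 184 183 183 184 182 184 166 147 103  94  95]
 [ 75  91 118 134 168 181 182 180 185 181 185 169 155 101  96 105]
 [ 38  48  81 128 164 181 182 177 177 181 181 159 140  96 103 109]
 [ 37  41  62 121 146 178 185 183 181 187 178 150 131 109 103 106]
 [ 39  46  36  78 125 150 173 181 178 172 148 133 112 110 109 106]
 [ 50  46  46  44  83 111 117 133 143 136 125 104 106 103 109 107]
 [ 49  48  49  44  50  98 105 103 112 107 106 105 110 104 108 108]
 [ 46  43  48  48  44  99 110 104 105 106 106 108 109 107 107 109]]
w4
[[ 47  59  60  63  65
[... 1016 characters left out ...]
5 144 140 145 143 145 133 133 138]]
(array([0.6047, 0.0586, 0.1002]), np.float64(0.0019101156192212621))
guide (array([0.6335, 0.1487, 0.062 ]), np.float64(0.00011013625100180807))
w3 [0.6004 0.0581 0.03  ]
w4 [0.603  0.0569 0.03  ]
w3 [[0.5499435996780202, 0.025699116602105415], [0.5894997117416931, 0.16567793835097136], [0.6809513854928617, 0.13739730623788335], [0.6372023083953756, -0.0014159112879886734]]
len 0.1454860437500308 yaw of y axis 73.36345304742666
w4 [[0.546108309668042, 0.027128339640777554], [0.5901519934964113, 0.1658639263611459], [0.6831391090703602, 0.13740038959036055], [0.6383110620191921, -0.0021711573711584373]]
len 0.14607621744123242 yaw of y axis 72.2901735956951
```

>>> step_arm:
  moves: "85 112 267 70 0;85 112 267 70 0;85 112 267 70 0;85 112 267 70 0;85 112 267 70 0;85 112 267 70 0;85 112 267 70 0;85 112 267 70 0"

```text
time: 3.25
tool_pos: [0.4902, 0.3172, 0.1789]
tool_rot: [[-0.963, 0.271, 0.0], [0.271, 0.963, 0.0], [-0.0, 0.0, -1.0]]
ft_force: [0.5, 0.2, 0.2]
width: 0.0851
```

```bash
python3 -c "
from h import *
go([.488,.3187,.026],164)"
```

```text
t 3.25 pos [0.4902 0.3172 0.1789] head 164.28 F [0.5003 0.1758 0.2062] w 0.08510946972024061 
shift [  2.6   0.8 152.9] turn 0.0049
```

>>> step_arm:
  moves: "85 2.5 1 50 0;85 2.5 1 95 0;85 2.5 1 125 0;85 2.5 1 145 0;85 2.5 1 153 0;85 2.5 1 153 0"

```text
time: 3.85
tool_pos: [0.4887, 0.3155, 0.0259]
tool_rot: [[-0.961, 0.276, -0.001], [0.276, 0.961, -0.0], [0.001, -0.001, -1.0]]
ft_force: [-0.5, -0.2, 0.6]
width: 0.085
```

```bash
python3 -c "
from h import *
a,b=load('w3'),load('w4')
print(two((a,352.3,226.2),(b,382,300.8)),onz(a,352.3,226.2,.11),onz(b,382,300.8,.11),onz(a,352.3,226.2,.1),onz(b,382,300.8,.1))
go([.488,.3187,.026],164)"
```

```text
(array([0.6046, 0.0582, 0.1057]), np.float64(0.0008185694912103288)) [0.6031 0.0586 0.11  ] [0.6022 0.0577 0.11  ] [0.6063 0.0586 0.1   ] [0.6079 0.0579 0.1   ]
t 3.85 pos [0.4887 0.3155 0.0259] head 163.96 F [-0.4616 -0.2392  0.5566] w 0.08499101489710148 
shift [ 1.6  2.9 -0.1] turn -0.0008
```

>>> step_arm:
  moves: "50 0 0 0 0;50 0 0 0 0;50 0 0 0 0;50 0 0 0 0;50 0 0 0 0;50 0 0 0 0;50 0 0 0 0;50 0 0 0 0"
  grip_force: 30

```text
time: 4.65
tool_pos: [0.4903, 0.3168, 0.0286]
tool_rot: [[-0.961, 0.275, 0.004], [0.275, 0.961, 0.001], [-0.003, 0.003, -1.0]]
ft_force: [-0.6, -0.2, 5.9]
width: 0.0614
```

>>> step_arm:
  moves: "50 0 0 -20 0;50 0 0 -60 0;50 0 0 -110 0;50 0 0 -140 0;50 0 0 -140 0"

```text
time: 5.15
tool_pos: [0.4917, 0.3178, 0.1727]
tool_rot: [[-0.961, 0.275, 0.01], [0.275, 0.961, 0.005], [-0.008, 0.007, -1.0]]
ft_force: [0.8, -0.2, -0.4]
width: 0.0606
```

```bash
python3 - <<'E'
from h import *
f=grab('wrist','w5');s=robot.observe();p=np.array(s['tool_pos']);R=np.array(s['tool_rot'])
zt=p[2]+.024
I=f['image'].astype(int)
c=proj(f,[p[0],p[1],zt]);print('pred centre',c,zt)
m=((I[...,0]-I[...,2]>28)&(I[...,0]<220)).astype(np.uint8)
k=np.zeros_like(m);cv2.circle(k,tuple(c.astype(int)),55,1,-1);m*=k
pts=np.argwhere(m)[:,::-1];h=cv2.convexHull(pts.astype(np.int32));e=cv2.fitEllipse(h);print(len(pts),e)
q=onz(f,*e[0],zt);print(q,'in tool',R.T@(q-p)*1000)
x,y=map(int,c);x=min(max(x,150),490);y=min(max(y,120),360)
v=cv2.resize(f['image'][y-120:y+120,x-150:x+150][...,::-1],(600,480));cv2.imwrite('pics/w5c.png',v)
go([.6045,.058,.19],164)
E
```

```text
pred centre [323.1884 340.7482] 0.19380060064572283
331 ((324.5466003417969, 335.6544189453125), (67.478759765625, 75.56205749511719), 60.46780014038086)
[0.4884 0.3183 0.1938] in tool [  2.1268   0.6212 -24.0088]
t 5.2 pos [0.4904 0.3172 0.1698] head 164.03 F [ 0.1323 -0.0024 -1.5958] w 0.060796092696207775 
shift [-181.1 -217.7  -20.3] turn 0.0006
```

View pics/w5c.png

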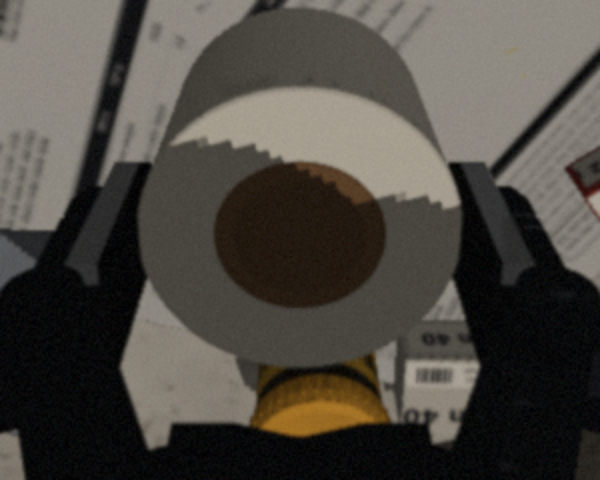

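>>> step_arm:
  moves: "50 -182.5 -217.7 0 0;50 -182.5 -217.7 0 0;50 -182.5 -217.7 0 0;50 -182.5 -217.7 0 0;50 -182.5 -217.7 0 0;50 -182.5 -217.7 0 0;50 -182.5 -217.7 0 0;50 -182.5 -217.7 0 0"

```text
time: 6.0
tool_pos: [0.6033, 0.0558, 0.1646]
tool_rot: [[-0.961, 0.277, -0.003], [0.277, 0.961, 0.001], [0.003, -0.0, -1.0]]
ft_force: [-0.5, 0.5, -1.5]
width: 0.0612
```

```bash
python3 - <<'E'
from h import *
f=grab('wrist','w6');go([.6058,.0577,.135],163)
v=cv2.resize(f['image'][220:440,180:480][...,::-1],(600,440));cv2.imwrite('pics/w6c.png',v)
E
```

```text
t 6.05 pos [0.603  0.0568 0.1649] head 164.0 F [-0.0762 -0.2888 -1.0779] w 0.061409094022037466 
shift [-2.5  1.6 29.9] turn 0.0174
```

>>> step_arm:
  moves: "50 -2 1 10 0;50 -2 1 20 0;50 -2 1 24 0;50 -2 1 28 0;50 -2 1 31 0;50 -2 1 34 0"

```text
time: 6.65
tool_pos: [0.6064, 0.0573, 0.1322]
tool_rot: [[-0.961, 0.275, 0.0], [0.275, 0.961, 0.0], [-0.0, 0.0, -1.0]]
ft_force: [-0.4, 0.4, -0.6]
width: 0.0612
```

```bash
python3 -c "
from h import *
go([.6058,.0577,.1],163)"
```

```text
t 6.65 pos [0.6064 0.0573 0.1322] head 164.04 F [-0.4256  0.3924 -0.5779] w 0.061200720313780876 
shift [ 0.7  0.2 32.2] turn 0.0182
```

Position is good (bottom at about 0.104, no contact yet). I continue slowly.

>>> step_arm:
  moves: "50 0 0 3 0;50 0 0 6 0;50 0 0 9 0;50 0 0 12 0;50 0 0 12 0"

```text
time: 7.15
tool_pos: [0.606, 0.0571, 0.1198]
tool_rot: [[-0.961, 0.275, -0.001], [0.275, 0.961, 0.0], [0.001, -0.0, -1.0]]
ft_force: [-0.1, -1.2, 0.2]
width: 0.0611
```

>>> step_arm:
  moves: "50 0 0 10 0;50 0 0 20 0;50 0 0 30 0;50 0 0 40 0;50 0 0 48 0;50 0 0 54 0;50 0 0 57 0;50 0 0 57 0"

```text
time: 7.95
tool_pos: [0.6061, 0.0572, 0.0628]
tool_rot: [[-0.961, 0.275, -0.001], [0.275, 0.961, 0.0], [0.001, -0.0, -1.0]]
ft_force: [-0.4, 0.2, -0.4]
width: 0.0613
```

>>> step_arm:
  moves: "50 0 0 2 0;50 0 0 4 0;50 0 0 4 0"

```text
time: 8.25
tool_pos: [0.6063, 0.0571, 0.0593]
tool_rot: [[-0.961, 0.275, 0.0], [0.275, 0.961, 0.0], [-0.0, 0.0, -1.0]]
ft_force: [-0.6, -0.1, -1.2]
width: 0.0608
```

>>> step_arm:
  moves: "66 0 0 0 0;70 0 0 0 0;80 0 0 0 0;85 0 0 0 0;85 0 0 0 0;85 0 0 -30 0;85 0 0 -75 0;85 0 0 -110 0"

```text
time: 9.05
tool_pos: [0.6064, 0.0572, 0.1712]
tool_rot: [[-0.961, 0.275, 0.001], [0.275, 0.961, 0.0], [-0.001, 0.0, -1.0]]
ft_force: [0.7, 0.0, 0.1]
width: 0.0849
```

>>> step_arm:
  moves: "85 60 10 -80 0;85 60 10 -80 0;85 60 10 -80 0"

```text
time: 9.35
tool_pos: [0.5513, 0.0847, 0.256]
tool_rot: [[-0.962, 0.273, 0.009], [0.273, 0.962, 0.001], [-0.008, 0.003, -1.0]]
ft_force: [1.8, 0.5, 0.1]
width: 0.085
```

```bash
python3 - <<'E'
from h import *
f=grab('wrist','w7');print(proj(f,[.6045,.058,.106]))
x,y=map(int,proj(f,[.6045,.058,.08]));print(x,y);y=min(y,380)
v=cv2.resize(f['image'][y-100:y+100,x-120:x+120][...,::-1],(600,500),interpolation=cv2.INTER_CUBIC);cv2.imwrite('pics/w7c.png',v)
go([.49,-.31,.2],180+10)
E
```

```text
[310.5459 282.1177]
311 269
t 9.4 pos [0.5519 0.084  0.2533] head 164.11 F [ 0.3228 -0.8406 -0.3059] w 0.08505205364553266 
shift [ -48.  -396.1   52.8] turn -0.4519
```

View pics/w7c.png

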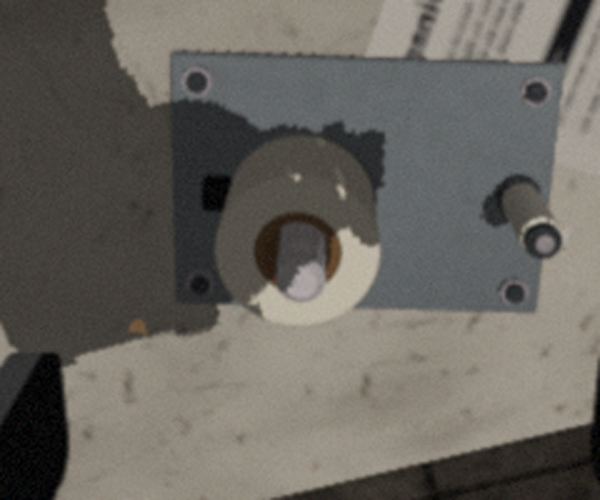

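The roll is seated flat with the spindle through the bore (spindle top at crop 305,282). Next is the clip.

>>> step_arm:
  moves: "85 -48 -396 53 -0.45;85 -48 -396 53 -0.45;85 -48 -396 53 -0.45;85 -48 -396 53 -0.45;85 -48 -396 53 -0.45;85 -48 -396 53 -0.45;85 -48 -396 53 -0.45;85 -48 -396 53 -0.45"

```text
time: 10.2
tool_pos: [0.4902, -0.2971, 0.1966]
tool_rot: [[-0.985, -0.17, -0.001], [-0.17, 0.985, 0.001], [0.001, 0.001, -1.0]]
ft_force: [1.2, 0.1, -0.1]
width: 0.0848
```

>>> step_arm:
  moves: "85 0 0 0 0;85 0 0 0 0"

```text
time: 10.4
tool_pos: [0.49, -0.2961, 0.1964]
tool_rot: [[-0.986, -0.167, -0.002], [-0.167, 0.986, 0.002], [0.002, 0.003, -1.0]]
ft_force: [-0.7, -0.1, -0.3]
width: 0.0848
```

```bash
python3 - <<'E'
from h import *
f=grab('wrist','w8');
x,y=map(int,proj(f,[.55,-.2985,.01]));print(x,y)
x0=max(0,x-80);y0=max(0,y-64);print(x0,y0)
v=cv2.resize(f['image'][y0:y0+128,x0:x0+160][...,::-1],(800,640)[:2],interpolation=cv2.INTER_CUBIC)[:600];cv2.imwrite('pics/w8c.png',v)
go([.5186,-.3032,.2],190)
E
```

```text
310 268
230 204
t 10.45 pos [ 0.4905 -0.2949  0.197 ] head -170.26 F [-1.2198  0.3848 -1.2182] w 0.08505138859734876 
shift [-26.3 -12.9  -3.1] turn -0.0046
```

View pics/w8c.png

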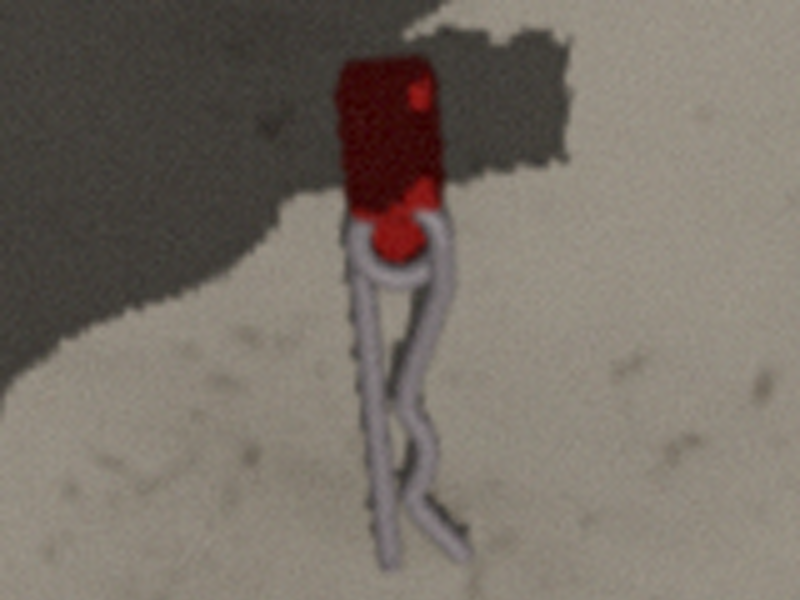

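```bash
python3 - <<'E'
from h import *
f=load('w8')
a=onz(f,230+359/5,204+270/5,.007);b=onz(f,230+390/5,204+560/5,.007);print(a,b,'heading',np.degrees(np.arctan2(*(b-a)[1::-1])),np.linalg.norm(b-a))
I=f['image'].astype(int);m=((I[...,0]>2*I[...,1]+15)).astype(np.uint8);m[:200]=0;m[300:]=0
n,l,s,c=cv2.connectedComponentsWithStats(m);i=1+s[1:,4].argmax();print(s[i],c[i])
t=onz(f,*c[i],.01);t2=onz(f,230+390/5,204+135/5,.014);print(t,t2)
h=np.arctan2(*(b-a)[1::-1]);ux=np.array([np.cos(h),np.sin(h)]);uy=np.array([-ux[1],ux[0]])
o=b[:2]-91.5e-3*ux+8e-3*uy;print('origin from tip',o)
go([*o,.10],180+np.degrees(h))
E
```

```text
[ 0.5422 -0.3078  0.007 ] [ 0.6038 -0.2922  0.007 ] heading 14.281815902959963 0.06353050473716529
[297 216  21  40 641] [307.7894 233.5679]
[ 0.5159 -0.306   0.01  ] [ 0.5121 -0.3063  0.014 ]
origin from tip [ 0.5132 -0.307 ]
t 10.45 pos [ 0.4905 -0.2949  0.197 ] head -170.26 F [-1.2198  0.3848 -1.2182] w 0.08505138859734876 
shift [-20.5 -15.9  96.9] turn -0.0793
```

>>> step_arm:
  moves: "85 -20.5 -16 50 -0.079;85 -20.5 -16 77 -0.079;85 -20.5 -16 77 -0.079;85 -20.5 -16 77 -0.079;85 -20.5 -16 77 -0.079"

```text
time: 10.95
tool_pos: [0.515, -0.3069, 0.1235]
tool_rot: [[-0.969, -0.249, 0.002], [-0.249, 0.969, -0.002], [-0.002, -0.002, -1.0]]
ft_force: [1.1, 0.4, 0.2]
width: 0.0849
```

```bash
python3 - <<'E'
from h import *
f=grab('wrist','w9');g=load('w8')
I=f['image'].astype(int);m=((I[...,0]>2*I[...,1]+15)).astype(np.uint8)
n,l,s,c=cv2.connectedComponentsWithStats(m)
for j in range(1,n):
  if s[j,4]>150: print(s[j],c[j], onz(f,*c[j],.01))
i=1+s[1:,4].argmax()
print('red centroid two-view',two((g,307.79,233.57),(f,*c[i])))
print('tip pred',proj(f,[.6038,-.2922,.007]))
v=f['image'][180:480,140:500][...,::-1];cv2.imwrite('pics/w9c.png',cv2.resize(v,(720,600)))
go([.5132,-.307,.008],194.3)
E
```

```text
[ 447    0  117   58 3054] [507.6925  17.8985] [ 0.3559 -0.2341  0.01  ]
[ 312  211   26   52 1073] [324.2088 234.1715] [ 0.5157 -0.3065  0.01  ]
red centroid two-view (array([ 0.4324, -0.3162,  0.2514]), np.float64(0.014828245577144624))
tip pred [314.0206 337.1994]
t 11.0 pos [ 0.5152 -0.3073  0.1238] head -165.61 F [-0.0036 -0.2146 -0.1664] w 0.08506542110763603 
shift [  2.1   1.1 115.8] turn 0.0016
```

View pics/w9c.png

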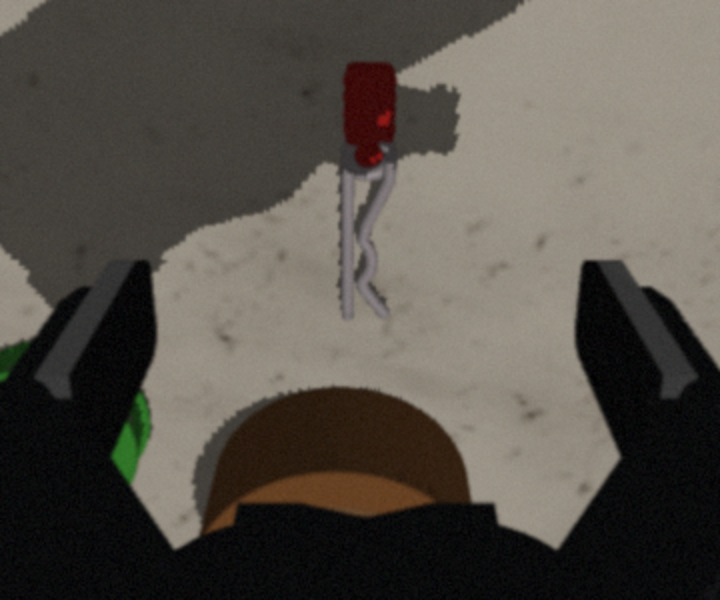

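```bash
python3 - <<'E'
from h import *
f=load('w9');g=load('w8')
print('red',two((g,307.79,233.57),(f,324.2,234.2)))
print('tip',two((g,308,316.5),(f,313.5,339)))
b=onz(f,313.5,339,.007);a=onz(f,140+347/2,180+190/2,.007);h=np.degrees(np.arctan2(*(b-a)[1::-1]));print(a,b,h)
print('tab c',onz(f,140+369.5/2,180+103/2,.014))
for hh in (14.3,h):
  r=np.radians(hh);ux=np.array([np.cos(r),np.sin(r)]);uy=np.array([-ux[1],ux[0]]);print(b[:2]-.0915*ux+.008*uy)
E
```

```text
red (array([ 0.5177, -0.3059,  0.0042]), np.float64(0.00020808466731494452))
tip (array([ 0.6019, -0.2926,  0.0118]), np.float64(0.0008937062557042353))
[ 0.5504 -0.3059  0.007 ] [ 0.6056 -0.2922  0.007 ] 13.958052719108075
tab c [ 0.5124 -0.3069  0.014 ]
[ 0.5149 -0.307 ]
[ 0.5148 -0.3065]
```

>>> step_arm:
  moves: "50 4 0.5 45 0;50 4 0.5 80 0;50 4 0.5 100 0;45 4 0.5 112 0;45 4 0.5 118.5 0;45 4 0.5 118.5 0"

```text
time: 11.6
tool_pos: [0.5105, -0.308, 0.0035]
tool_rot: [[-0.969, -0.248, 0.001], [-0.248, 0.969, -0.001], [-0.001, -0.001, -1.0]]
ft_force: [-0.6, 0.1, -0.1]
width: 0.0448
```

```bash
python3 -c "
from h import *
go([.511,-.3077,.005],194.1)"
```

```text
t 11.6 pos [ 0.5105 -0.308   0.0035] head -165.66 F [-0.5752  0.115  -0.0625] w 0.04479568429238266 
shift [-0.6  0.2 -1.5] turn 0.0041
```

>>> step_arm:
  moves: "10 0 0 -2 0;10 0 0 -2 0;10 0 0 -2 0;10 0 0 -2 0;10 0 0 -2 0;10 0 0 -2 0"
  grip_force: 60

```text
time: 12.2
tool_pos: [0.5112, -0.3086, 0.0069]
tool_rot: [[-0.969, -0.248, 0.003], [-0.248, 0.969, -0.002], [-0.002, -0.003, -1.0]]
ft_force: [0.0, 0.5, 6.9]
width: 0.0159
```

>>> step_arm:
  moves: "10 0 0 -10 0;10 0 0 -40 0;10 0 0 -90 0;10 0 0 -130 0;10 0 0 -130 0;10 0 0 -130 0"

```text
time: 12.8
tool_pos: [0.5108, -0.3083, 0.1369]
tool_rot: [[-0.969, -0.248, 0.003], [-0.248, 0.969, -0.002], [-0.002, -0.003, -1.0]]
ft_force: [-1.0, 0.8, -1.4]
width: 0.0159
```

```bash
python3 - <<'E'
from h import *
f=grab('wrist','w10');v=f['image'][200:480,160:480][...,::-1];cv2.imwrite('pics/w10c.png',cv2.resize(v,(640,560)))
go([.511,-.3077,.13],194.1)
E
```

```text
t 12.85 pos [ 0.5098 -0.3076  0.1351] head -165.66 F [-0.5505  0.2892 -0.39  ] w 0.016045072319196142 
shift [-1.1 -0.4  5.1] turn 0.0041
```

View pics/w10c.png

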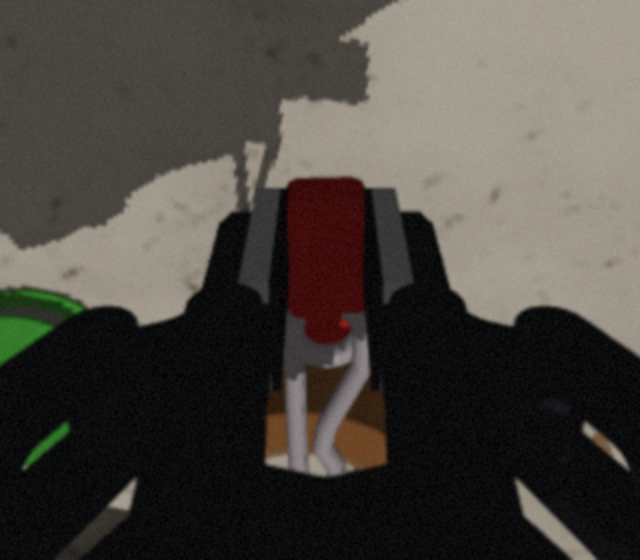

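Clip is held square. I swing over to the unwinder. The plan is to touch the spindle's top and side with the straight leg, which locates the hole relative to the leg itself.

```bash
python3 -c "
from h import *
go([.5276,.0901,.135],162.8)"
```

```text
t 12.85 pos [ 0.5098 -0.3076  0.1351] head -165.66 F [-0.5505  0.2892 -0.39  ] w 0.016045072319196142 
shift [-115.7  380.9    0. ] turn 0.5504
```

>>> step_arm:
  moves: "10 -116 381 0 0.55;10 -116 381 0 0.55;10 -116 381 0 0.55;10 -116 381 0 0.55;10 -116 381 0 0.55;10 -116 381 0 0.55;10 -116 381 0 0.55;10 -116 381 0 0.55"
  grip_force: 100

```text
time: 13.65
tool_pos: [0.5261, 0.089, 0.1329]
tool_rot: [[-0.955, 0.295, -0.004], [0.295, 0.955, -0.0], [0.004, -0.001, -1.0]]
ft_force: [0.4, 0.2, -1.0]
width: 0.0144
```

>>> step_arm:
  moves: "10 0 0 0 0;10 0 0 0 0;10 0 0 0 0"

```text
time: 13.95
tool_pos: [0.527, 0.0864, 0.1337]
tool_rot: [[-0.955, 0.296, -0.003], [0.296, 0.955, -0.0], [0.002, -0.001, -1.0]]
ft_force: [-0.3, 0.4, -1.6]
width: 0.0143
```

```bash
python3 - <<'E'
from h import *
f=grab('wrist','w11');s=grab('scene','s11')
x,y=map(int,proj(s,[.58,.07,.1]));print(x,y)
a=cv2.resize(s['image'][y-40:y+40,x-40:x+40],(400,400),interpolation=cv2.INTER_CUBIC)
b=cv2.resize(f['image'][240:480,200:440],(400,400))
cv2.imwrite('pics/w11c.png',np.hstack([a,b])[...,::-1])
go([.5276,.0901,.120],162.8)
E
```

```text
321 221
t 14.05 pos [0.5275 0.0857 0.1342] head 162.7 F [ 1.0548  0.0929 -1.1623] w 0.014432550130329413 
shift [ 1.2  4.3 14.2] turn -0.0018
```

View pics/w11c.png

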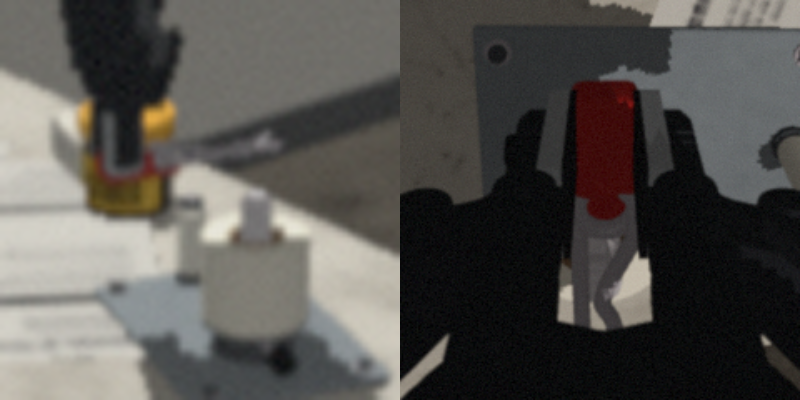

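>>> step_arm:
  moves: "10 1 4 5 0;10 1 4 10 0;10 1 4 13 0;10 1 4 15 0;10 1 4 17 0;10 1 4 17 0"

```text
time: 14.65
tool_pos: [0.528, 0.0911, 0.1176]
tool_rot: [[-0.955, 0.295, -0.0], [0.295, 0.955, 0.0], [0.0, -0.0, -1.0]]
ft_force: [-0.2, -0.4, -1.7]
width: 0.0145
```

>>> step_arm:
  moves: "10 0 0 1 0;10 0 0 2 0;10 0 0 3 0;10 0 0 3 0"

```text
time: 15.05
tool_pos: [0.528, 0.0912, 0.1148]
tool_rot: [[-0.955, 0.295, -0.0], [0.295, 0.955, 0.0], [0.0, 0.0, -1.0]]
ft_force: [0.1, 0.6, -1.2]
width: 0.0144
```

>>> step_arm:
  moves: "10 0 0 1 0;10 0 0 2 0;10 0 0 2 0"

```text
time: 15.35
tool_pos: [0.528, 0.0912, 0.1128]
tool_rot: [[-0.955, 0.295, -0.0], [0.295, 0.955, 0.0], [0.0, 0.0, -1.0]]
ft_force: [0.3, -0.5, -0.7]
width: 0.0141
```

>>> step_arm:
  moves: "10 0 0 1 0;10 0 0 1 0"

```text
time: 15.55
tool_pos: [0.5281, 0.0911, 0.1118]
tool_rot: [[-0.955, 0.295, -0.0], [0.295, 0.955, 0.0], [0.0, 0.0, -1.0]]
ft_force: [0.2, 0.0, -0.3]
width: 0.0143
```

>>> step_arm:
  moves: "10 0 0 1 0;10 0 0 1 0"

```text
time: 15.75
tool_pos: [0.5281, 0.0912, 0.1108]
tool_rot: [[-0.955, 0.295, -0.0], [0.295, 0.955, 0.0], [0.0, 0.0, -1.0]]
ft_force: [0.7, 1.0, -1.0]
width: 0.0141
```

>>> step_arm:
  moves: "10 0 0 1 0;10 0 0 1 0"

```text
time: 15.95
tool_pos: [0.5281, 0.0912, 0.1098]
tool_rot: [[-0.955, 0.295, -0.0], [0.295, 0.955, 0.0], [0.0, 0.0, -1.0]]
ft_force: [0.1, 0.5, -1.0]
width: 0.0142
```

```bash
python3 -c "
from h import *
go([.5276,.0901,.11],162.8);print(robot.observe()['ft_torque'])"
```

```text
t 15.95 pos [0.5281 0.0912 0.1098] head 162.82 F [ 0.0758  0.4651 -0.9949] w 0.014244178581549556 
shift [ 0.1 -1.1 -0.2] turn 0.0004
[0.0141 0.0079 0.0187]
```

>>> step_arm:
  moves: "10 0 0 1 0;10 0 0 1 0"

```text
time: 16.15
tool_pos: [0.528, 0.0912, 0.1088]
tool_rot: [[-0.955, 0.295, -0.0], [0.295, 0.955, 0.0], [0.0, 0.0, -1.0]]
ft_force: [-1.0, -0.2, -0.3]
width: 0.0137
```

>>> step_arm:
  moves: "10 0 0 1 0;10 0 0 1 0"

```text
time: 16.35
tool_pos: [0.5281, 0.0912, 0.1078]
tool_rot: [[-0.955, 0.295, -0.0], [0.295, 0.955, 0.0], [0.0, 0.0, -1.0]]
ft_force: [-0.4, -0.2, -0.4]
width: 0.0144
```

>>> step_arm:
  moves: "10 0 0 1 0;10 0 0 1 0"

```text
time: 16.55
tool_pos: [0.5281, 0.0912, 0.1068]
tool_rot: [[-0.955, 0.295, -0.0], [0.295, 0.955, 0.0], [0.0, 0.0, -1.0]]
ft_force: [0.8, 0.5, -1.5]
width: 0.0142
```

```bash
python3 -c "
from h import *
go([.5276,.0901,.107],162.8);print(robot.observe()['ft_torque'])"
```

```text
t 16.55 pos [0.5281 0.0912 0.1068] head 162.82 F [ 0.7514  0.5372 -1.5292] w 0.014180995849613251 
shift [ 0.1 -1.2 -0.2] turn 0.0004
[ 0.0356  0.0131 -0.0215]
```

>>> step_arm:
  moves: "10 0 0 1 0;10 0 0 1 0"

```text
time: 16.75
tool_pos: [0.5282, 0.0912, 0.1059]
tool_rot: [[-0.955, 0.295, 0.0], [0.295, 0.955, 0.0], [-0.0, 0.0, -1.0]]
ft_force: [-0.3, -0.7, -0.8]
width: 0.0143
```

>>> step_arm:
  moves: "10 0 0 1 0;10 0 0 1 0"

```text
time: 16.95
tool_pos: [0.5284, 0.0912, 0.1051]
tool_rot: [[-0.955, 0.295, 0.001], [0.295, 0.955, 0.0], [-0.001, 0.0, -1.0]]
ft_force: [-0.4, 0.9, 1.5]
width: 0.0143
```

>>> step_arm:
  moves: "10 0 0 1 0;10 0 0 1 0"

```text
time: 17.15
tool_pos: [0.5284, 0.0912, 0.1041]
tool_rot: [[-0.955, 0.295, 0.001], [0.295, 0.955, 0.0], [-0.001, 0.0, -1.0]]
ft_force: [-0.9, 0.3, 2.5]
width: 0.0142
```

>>> step_arm:
  moves: "10 0 0 1 0;10 0 0 1 0"

```text
time: 17.35
tool_pos: [0.5283, 0.0912, 0.1031]
tool_rot: [[-0.955, 0.295, 0.001], [0.295, 0.955, 0.0], [-0.001, 0.0, -1.0]]
ft_force: [-2.0, 0.2, 3.4]
width: 0.0143
```

```bash
python3 - <<'E'
from h import *
go([.5276,.0901,.103],162.8);print(robot.observe()['ft_torque'])
E
```

```text
t 17.35 pos [0.5283 0.0912 0.1031] head 162.83 F [-2.0004  0.1982  3.378 ] w 0.014253856921302011 
shift [ 0.4 -1.3  0.1] turn 0.0005
[-0.0503 -0.1718 -0.0738]
```

Contact with the spindle top came at TCP z ≈ 0.106, so the hole should be at TCP ≈ 0.0915. Next I feel for the spindle's +y side with the straight leg, to align it sideways.

>>> step_arm:
  moves: "10 0 0 -6 0;10 0 0 -12 0;10 0 12 -12 0;10 0 19 -12 0;10 0 19 -4 0;10 0 19 4 0;10 0 19 11.5 0;10 0 19 11.5 0"

```text
time: 18.15
tool_pos: [0.5323, 0.1091, 0.0894]
tool_rot: [[-0.955, 0.295, -0.004], [0.296, 0.955, -0.0], [0.003, -0.001, -1.0]]
ft_force: [-0.2, -0.2, -0.4]
width: 0.0145
```

>>> step_arm:
  moves: "10 0 -2 0 0;10 0 -4 0 0;10 0 -4 0 0;10 0 -4 0 0"

```text
time: 18.55
tool_pos: [0.5328, 0.1053, 0.0918]
tool_rot: [[-0.955, 0.296, 0.001], [0.296, 0.955, 0.0], [-0.001, 0.0, -1.0]]
ft_force: [-0.6, 0.3, -0.7]
width: 0.0143
```

```bash
cat >> h.py <<'E'
S0=np.array([.6045,.058])
def lat(head=-17.2):
    s=robot.observe();r=np.radians(head);u=np.array([np.cos(r),np.sin(r)]);v=np.array([-u[1],u[0]])
    R=np.array(s['tool_rot']);d=(np.array(s['tool_pos'])[:2]-S0)*1000
    print('t',round(s['time'],2),'along u %.2f v %.2f z %.2f'%(d@u,d@v,s['tool_pos'][2]*1000),'head %.2f'%np.degrees(np.arctan2(-R[1,0],-R[0,0])),'F u,v,z',np.array([s['ft_force'][:2]@u,s['ft_force'][:2]@v,s['ft_force'][2]]),'T',np.array(s['ft_torque']),'w',round(s['width'],4))
E
python3 -c "
from h import *
lat()"
```

```text
t 18.55 along u -82.49 v 24.02 z 91.79 head -17.20 F u,v,z [-0.6297  0.1529 -0.6938] T [-0.0326 -0.0394  0.0104] w 0.0143
```

>>> step_arm:
  moves: "10 0 -1 0 0;10 0 -2 0 0;10 0 -2 0 0"

```text
time: 18.85
tool_pos: [0.532, 0.1035, 0.0915]
tool_rot: [[-0.955, 0.295, 0.0], [0.295, 0.955, 0.0], [-0.0, 0.0, -1.0]]
ft_force: [1.1, 1.4, -1.0]
width: 0.0148
```

>>> step_arm:
  moves: "10 0 -1 0 0;10 0 -1 0 0"

```text
time: 19.05
tool_pos: [0.5316, 0.1026, 0.0914]
tool_rot: [[-0.955, 0.295, -0.0], [0.295, 0.955, 0.0], [0.0, 0.0, -1.0]]
ft_force: [0.1, 0.5, -1.2]
width: 0.014
```

```bash
python3 -c "
from h import *
lat()"
```

```text
t 19.05 along u -82.79 v 21.02 z 91.39 head -17.18 F u,v,z [-0.0828  0.5085 -1.1993] T [-0.0019  0.0408 -0.0126] w 0.014
```

>>> step_arm:
  moves: "10 0 -1 0 0;10 0 -1 0 0"

```text
time: 19.25
tool_pos: [0.5314, 0.1016, 0.0914]
tool_rot: [[-0.955, 0.295, 0.0], [0.295, 0.955, 0.0], [0.0, 0.0, -1.0]]
ft_force: [-0.1, 0.0, -1.1]
width: 0.0146
```

```bash
python3 -c "
from h import *
lat()"
```

```text
t 19.25 along u -82.76 v 20.01 z 91.41 head -17.18 F u,v,z [-0.065  -0.0164 -1.061 ] T [-0.038  -0.0146  0.0126] w 0.0146
```

>>> step_arm:
  moves: "10 0 -1 0 0;10 0 -1 0 0"

```text
time: 19.45
tool_pos: [0.5311, 0.1007, 0.0914]
tool_rot: [[-0.955, 0.295, 0.0], [0.295, 0.955, 0.0], [0.0, 0.0, -1.0]]
ft_force: [-0.1, 0.6, -0.7]
width: 0.0142
```

```bash
python3 -c "
from h import *
lat()"
```

```text
t 19.45 along u -82.76 v 19.09 z 91.42 head -17.18 F u,v,z [-0.3204  0.5314 -0.6622] T [ 0.0634  0.0245 -0.0038] w 0.0142
```

>>> step_arm:
  moves: "10 0 -1 0 0;10 0 -1 0 0"

```text
time: 19.65
tool_pos: [0.5309, 0.1, 0.0915]
tool_rot: [[-0.956, 0.295, 0.0], [0.295, 0.956, 0.001], [-0.0, 0.001, -1.0]]
ft_force: [-0.2, 1.5, -1.0]
width: 0.0143
```

```bash
python3 -c "
from h import *
lat()"
```

```text
t 19.65 along u -82.75 v 18.37 z 91.47 head -17.16 F u,v,z [-0.6383  1.4024 -1.004 ] T [ 0.3567 -0.0594  0.1184] w 0.0143
```

>>> step_arm:
  moves: "10 0 -1 0 0;10 0 -1 0 0"

```text
time: 19.85
tool_pos: [0.5306, 0.0993, 0.0915]
tool_rot: [[-0.956, 0.295, 0.0], [0.295, 0.956, 0.001], [-0.0, 0.001, -1.0]]
ft_force: [0.6, 3.9, -0.1]
width: 0.0141
```

```bash
python3 -c "
from h import *
lat()"
```

```text
t 19.85 along u -82.77 v 17.59 z 91.51 head -17.14 F u,v,z [-0.556   3.934  -0.1262] T [ 0.7085 -0.143   0.2654] w 0.0141
```

>>> step_arm:
  moves: "10 0 4 0 0;10 16 4 0 0;10 32 4 0 0;10 32 0 0 0;10 32 -9.6 0 0;10 32 -9.6 0 0;10 32 -9.6 0 0;10 32 -9.6 0 0"

```text
time: 20.65
tool_pos: [0.4977, 0.0987, 0.0915]
tool_rot: [[-0.955, 0.296, 0.001], [0.296, 0.955, 0.0], [-0.0, 0.0, -1.0]]
ft_force: [0.0, -0.2, -0.1]
width: 0.0144
```

```bash
python3 -c "
from h import *
s=grab('scene','s12')
x,y=map(int,proj(s,[.58,.07,.09]))
w=grab('wrist','w12')
a=cv2.resize(s['image'][y-30:y+30,x-40:x+40],(800,600),interpolation=cv2.INTER_CUBIC)
cv2.imwrite('pics/s12.png',a[...,::-1])
lat()"
```

```text
t 20.75 along u -114.37 v 7.49 z 91.40 head -17.20 F u,v,z [ 0.5313  0.1357 -0.6024] T [-0.0375  0.0711 -0.0515] w 0.0141
```

>>> step_arm:
  moves: "10 -2 0 0 0;10 -4 0 0 0;10 -6 0 0 0;10 -8 0 0 0;10 -8 0 0 0"

```text
time: 21.25
tool_pos: [0.5052, 0.0967, 0.0914]
tool_rot: [[-0.955, 0.295, 0.0], [0.295, 0.955, 0.0], [-0.0, 0.0, -1.0]]
ft_force: [-0.1, -0.4, -1.8]
width: 0.014
```

>>> step_arm:
  moves: "10 -1 0 0 0;10 -2 0 0 0;10 -2 0 0 0"

```text
time: 21.55
tool_pos: [0.5068, 0.0961, 0.0914]
tool_rot: [[-0.955, 0.295, 0.0], [0.295, 0.955, 0.0], [-0.0, 0.0, -1.0]]
ft_force: [-0.1, 0.0, -1.1]
width: 0.0142
```

```bash
python3 -c "
from h import *
lat()"
```

```text
t 21.55 along u -104.62 v 7.53 z 91.42 head -17.18 F u,v,z [-0.1051 -0.0195 -1.095 ] T [ 0.0037  0.0142 -0.0214] w 0.0142
```

>>> step_arm:
  moves: "10 -1 0 0 0;10 -1 0 0 0"

```text
time: 21.75
tool_pos: [0.5077, 0.0958, 0.0914]
tool_rot: [[-0.955, 0.295, 0.0], [0.295, 0.955, 0.0], [-0.0, 0.0, -1.0]]
ft_force: [-0.1, -0.3, -1.2]
width: 0.0146
```

```bash
python3 -c "
from h import *
lat()"
```

```text
t 21.75 along u -103.64 v 7.51 z 91.44 head -17.18 F u,v,z [-0.0093 -0.2998 -1.1643] T [-0.0223  0.0287 -0.0271] w 0.0146
```

>>> step_arm:
  moves: "10 -1 0 0 0;10 -1 0 0 0"

```text
time: 21.95
tool_pos: [0.5087, 0.0955, 0.0914]
tool_rot: [[-0.955, 0.295, 0.0], [0.295, 0.955, 0.0], [-0.0, 0.0, -1.0]]
ft_force: [-0.4, -0.6, -1.0]
width: 0.0143
```

```bash
python3 -c "
from h import *
lat()"
```

```text
t 21.95 along u -102.63 v 7.53 z 91.45 head -17.18 F u,v,z [-0.1641 -0.7078 -1.0388] T [-0.0217  0.0824  0.0108] w 0.0143
```

>>> step_arm:
  moves: "10 -1 0 0 0;10 -1 0 0 0"

```text
time: 22.15
tool_pos: [0.5097, 0.0952, 0.0914]
tool_rot: [[-0.955, 0.295, 0.0], [0.295, 0.955, 0.0], [-0.0, 0.0, -1.0]]
ft_force: [-0.1, -0.8, -1.1]
width: 0.0142
```

>>> step_arm:
  moves: "10 -1 0 0 0;10 -1 0 0 0"

```text
time: 22.35
tool_pos: [0.5106, 0.0949, 0.0914]
tool_rot: [[-0.955, 0.295, 0.0], [0.295, 0.955, 0.0], [-0.0, 0.0, -1.0]]
ft_force: [-0.1, -0.2, -1.0]
width: 0.0143
```

>>> step_arm:
  moves: "10 -1 0 0 0;10 -1 0 0 0"

```text
time: 22.55
tool_pos: [0.5116, 0.0946, 0.0914]
tool_rot: [[-0.955, 0.295, 0.0], [0.295, 0.955, 0.0], [-0.0, 0.0, -1.0]]
ft_force: [-0.1, 0.1, -0.5]
width: 0.0141
```

```bash
python3 -c "
from h import *
lat()"
```

```text
t 22.55 along u -99.61 v 7.52 z 91.42 head -17.18 F u,v,z [-0.158   0.0851 -0.5264] T [-0.0055 -0.0078 -0.0295] w 0.0141
```

>>> step_arm:
  moves: "10 -1 0 0 0;10 -2 0 0 0;10 -2 0 0 0"

```text
time: 22.85
tool_pos: [0.5135, 0.094, 0.0914]
tool_rot: [[-0.955, 0.295, 0.0], [0.295, 0.955, 0.0], [-0.0, 0.0, -1.0]]
ft_force: [0.5, 0.3, -1.7]
width: 0.0143
```

>>> step_arm:
  moves: "10 -1 0 0 0;10 -2 0 0 0;10 -2 0 0 0"

```text
time: 23.15
tool_pos: [0.5154, 0.0934, 0.0914]
tool_rot: [[-0.955, 0.295, 0.0], [0.295, 0.955, 0.0], [-0.0, 0.0, -1.0]]
ft_force: [-0.3, 0.7, -0.8]
width: 0.0141
```

```bash
python3 -c "
from h import *
lat()"
```

```text
t 23.15 along u -95.56 v 7.51 z 91.44 head -17.18 F u,v,z [-0.4667  0.5805 -0.8395] T [-0.0035 -0.0324 -0.0396] w 0.0141
```

>>> step_arm:
  moves: "10 -1 0 0 0;10 -2 0 0 0;10 -3 0 0 0;10 -3 0 0 0"

```text
time: 23.55
tool_pos: [0.5183, 0.0925, 0.0915]
tool_rot: [[-0.955, 0.295, 0.0], [0.295, 0.955, 0.0], [-0.0, 0.0, -1.0]]
ft_force: [-0.2, -1.2, -1.7]
width: 0.0144
```

```bash
python3 -c "
from h import *
lat()"
```

```text
t 23.55 along u -92.51 v 7.51 z 91.45 head -17.18 F u,v,z [ 0.1205 -1.1682 -1.6773] T [ 0.0095 -0.0024 -0.0004] w 0.0144
```

>>> step_arm:
  moves: "10 -1 0 0 0;10 -2 0 0 0;10 -2 0 0 0"

```text
time: 23.85
tool_pos: [0.5199, 0.0923, 0.0913]
tool_rot: [[-0.955, 0.295, -0.0], [0.295, 0.955, 0.001], [0.0, 0.001, -1.0]]
ft_force: [-0.6, 0.6, -1.0]
width: 0.014
```

```bash
python3 -c "
from h import *
lat()"
```

```text
t 23.85 along u -90.92 v 7.73 z 91.35 head -17.16 F u,v,z [-0.7594  0.3705 -1.0329] T [0.2844 0.1218 0.0909] w 0.014
```

>>> step_arm:
  moves: "10 -1 0 0 0;10 -2 0 0 0;10 -2 0 0 0"

```text
time: 24.15
tool_pos: [0.5214, 0.0918, 0.0912]
tool_rot: [[-0.956, 0.295, -0.001], [0.295, 0.956, 0.001], [0.001, 0.0, -1.0]]
ft_force: [-1.9, 3.2, -1.3]
width: 0.0143
```

```bash
python3 -c "
from h import *
lat()"
```

```text
t 24.15 along u -89.32 v 7.68 z 91.22 head -17.15 F u,v,z [-2.7332  2.4554 -1.2874] T [0.6346 0.4881 0.1569] w 0.0143
```

Contact force appears where the bent leg should meet the spindle, so the straight leg is in the hole. I keep pushing and watch the force.

>>> step_arm:
  moves: "10 -1 0 0 0;10 -2 0 0 0;10 -2 0 0 0"

```text
time: 24.45
tool_pos: [0.5234, 0.0911, 0.0912]
tool_rot: [[-0.956, 0.295, -0.001], [0.295, 0.956, 0.001], [0.001, 0.0, -1.0]]
ft_force: [-3.1, 3.4, -0.5]
width: 0.0142
```

```bash
python3 -c "
from h import *
lat()"
```

```text
t 24.45 along u -87.24 v 7.70 z 91.25 head -17.15 F u,v,z [-3.9282  2.34   -0.5224] T [0.7452 0.5903 0.1841] w 0.0142
```

>>> step_arm:
  moves: "10 -1 0 0 0;10 -2 0 0 0;10 -2 0 0 0"

```text
time: 24.75
tool_pos: [0.5257, 0.0905, 0.0913]
tool_rot: [[-0.955, 0.295, -0.0], [0.295, 0.955, 0.001], [0.0, 0.001, -1.0]]
ft_force: [-2.7, 2.9, -0.2]
width: 0.0143
```

```bash
python3 -c "
from h import *
lat()"
```

```text
t 24.75 along u -84.84 v 7.71 z 91.35 head -17.16 F u,v,z [-3.4057  1.9854 -0.1604] T [0.7773 0.5138 0.2169] w 0.0143
```

>>> step_arm:
  moves: "10 -1 0 0 0;10 -2 0 0 0;10 -2 0 0 0"

```text
time: 25.05
tool_pos: [0.5275, 0.0899, 0.0913]
tool_rot: [[-0.955, 0.295, -0.0], [0.295, 0.955, 0.001], [0.001, 0.001, -1.0]]
ft_force: [-3.9, 4.1, 1.0]
width: 0.0143
```

```bash
python3 -c "
from h import *
lat()"
```

```text
t 25.05 along u -82.99 v 7.74 z 91.34 head -17.16 F u,v,z [-4.914   2.7238  0.9872] T [0.9205 0.5779 0.2212] w 0.0143
```

>>> step_arm:
  moves: "10 -1 0.5 0 0;10 -2 0.5 0 0;10 -2 0.5 0 0"

```text
time: 25.35
tool_pos: [0.5295, 0.0896, 0.0913]
tool_rot: [[-0.955, 0.295, -0.0], [0.295, 0.955, 0.0], [0.0, 0.0, -1.0]]
ft_force: [-2.4, 2.8, 0.1]
width: 0.0144
```

```bash
python3 -c "
from h import *
lat()"
```

```text
t 25.35 along u -80.95 v 8.03 z 91.32 head -17.17 F u,v,z [-3.1004  1.963   0.1122] T [0.6255 0.4325 0.1203] w 0.0144
```

>>> step_arm:
  moves: "10 -1 0 0 0;10 -2 0 0 0;10 -2 0 0 0"

```text
time: 25.65
tool_pos: [0.5321, 0.0889, 0.0915]
tool_rot: [[-0.955, 0.295, 0.001], [0.295, 0.955, 0.0], [-0.001, 0.0, -1.0]]
ft_force: [-1.6, 3.2, -0.3]
width: 0.0142
```

```bash
python3 -c "
from h import *
lat()"
```

```text
t 25.65 along u -78.34 v 8.11 z 91.50 head -17.18 F u,v,z [-2.4294  2.5568 -0.2867] T [0.6228 0.3683 0.175 ] w 0.0142
```

>>> step_arm:
  moves: "10 -1 0 0 0;10 -2 0 0 0;10 -2 0 0 0"

```text
time: 25.95
tool_pos: [0.5351, 0.0881, 0.0918]
tool_rot: [[-0.955, 0.296, 0.003], [0.296, 0.955, -0.0], [-0.003, 0.0, -1.0]]
ft_force: [2.8, 1.8, -1.6]
width: 0.014
```

```bash
python3 -c "
from h import *
lat()"
```

```text
t 25.95 along u -75.20 v 8.19 z 91.83 head -17.19 F u,v,z [ 2.121   2.5307 -1.6414] T [ 0.4089 -0.4276  0.1611] w 0.014
```

>>> step_arm:
  moves: "10 -1 0 0 0;10 -2 0 0 0;10 -3 0 0 0;10 -4 0 0 0;10 -4 0 0 0"

```text
time: 26.45
tool_pos: [0.5381, 0.0871, 0.0916]
tool_rot: [[-0.955, 0.295, 0.001], [0.295, 0.955, -0.0], [-0.001, 0.0, -1.0]]
ft_force: [1.7, 2.8, -0.3]
width: 0.0142
```

```bash
python3 -c "
from h import *
lat()"
```

```text
t 26.45 along u -72.01 v 8.12 z 91.60 head -17.18 F u,v,z [ 0.8013  3.1478 -0.2793] T [ 0.4942 -0.4221  0.2437] w 0.0142
```

>>> step_arm:
  moves: "10 -1 0 0 0;10 -2 0 0 0;10 -2 0 0 0"

```text
time: 26.75
tool_pos: [0.5398, 0.0865, 0.0915]
tool_rot: [[-0.955, 0.295, 0.001], [0.295, 0.955, -0.0], [-0.001, 0.0, -1.0]]
ft_force: [1.9, 1.9, -0.8]
width: 0.0143
```

```bash
python3 -c "
from h import *
lat()"
```

```text
t 26.75 along u -70.19 v 8.08 z 91.55 head -17.18 F u,v,z [ 1.2692  2.3857 -0.7683] T [ 0.5345 -0.4906  0.228 ] w 0.0143
```

>>> step_arm:
  moves: "10 -1 0 0 0;10 -1 0 0 0"

```text
time: 26.95
tool_pos: [0.5405, 0.0863, 0.0915]
tool_rot: [[-0.955, 0.295, 0.0], [0.295, 0.955, 0.0], [-0.0, 0.0, -1.0]]
ft_force: [2.1, 3.2, 0.1]
width: 0.0141
```

```bash
python3 -c "
from h import *
lat()"
```

```text
t 26.95 along u -69.51 v 8.06 z 91.46 head -17.18 F u,v,z [1.0259 3.6352 0.0579] T [ 0.5516 -0.4112  0.1852] w 0.0141
```

>>> step_arm:
  moves: "10 -1 0 0 0;10 -1 0 0 0"

```text
time: 27.15
tool_pos: [0.5408, 0.0861, 0.0913]
tool_rot: [[-0.955, 0.295, -0.001], [0.295, 0.955, 0.0], [0.001, 0.0, -1.0]]
ft_force: [-0.3, 3.1, -0.8]
width: 0.0139
```

```bash
python3 -c "
from h import *
lat()"
```

```text
t 27.15 along u -69.17 v 8.02 z 91.28 head -17.17 F u,v,z [-1.2355  2.8673 -0.7859] T [ 0.7301 -0.0997  0.2137] w 0.0139
```

>>> step_arm:
  moves: "10 -1 0 0 0;10 -1 0 0 0"

```text
time: 27.35
tool_pos: [0.5411, 0.0859, 0.0911]
tool_rot: [[-0.955, 0.295, -0.002], [0.295, 0.955, 0.001], [0.002, -0.0, -1.0]]
ft_force: [-2.1, 4.1, 1.4]
width: 0.0143
```

```bash
python3 -c "
from h import *
lat()"
```

```text
t 27.35 along u -68.80 v 7.96 z 91.08 head -17.16 F u,v,z [-3.2442  3.2866  1.3956] T [0.8574 0.3905 0.2156] w 0.0143
```

>>> step_arm:
  moves: "10 -1 0 0 0;10 -1 0 0 0"

```text
time: 27.55
tool_pos: [0.5416, 0.0858, 0.0909]
tool_rot: [[-0.956, 0.295, -0.003], [0.295, 0.956, 0.001], [0.003, -0.0, -1.0]]
ft_force: [-3.6, 4.7, -0.8]
width: 0.0143
```

```bash
python3 -c "
from h import *
lat()"
```

```text
t 27.55 along u -68.27 v 7.96 z 90.94 head -17.16 F u,v,z [-4.8467  3.4307 -0.7957] T [0.9785 0.6179 0.1893] w 0.0143
```

The snap-in pull came and went, and force now rises past home, with zero force at u ≈ -69.3. I back off to zero load and release.

>>> step_arm:
  moves: "10 1 0.5 0 0;10 2.2 0.8 0 0;10 2.2 0.8 0 0;10 2.2 0.8 0 0"

```text
time: 27.95
tool_pos: [0.5414, 0.0865, 0.0915]
tool_rot: [[-0.955, 0.296, 0.0], [0.296, 0.955, -0.0], [-0.0, -0.0, -1.0]]
ft_force: [0.0, 0.6, -0.7]
width: 0.0139
```

```bash
python3 -c "
from h import *
lat()"
```

```text
t 27.95 along u -68.72 v 8.54 z 91.46 head -17.20 F u,v,z [-0.1506  0.5801 -0.6998] T [0.331  0.0636 0.041 ] w 0.0139
```

>>> step_arm:
  moves: "18 0 0 0 0;21 0 0 0 0;25 0 0 0 0;30 0 0 0 0;40 0 0 0 0;45 0 0 0 0;45 0 0 0 0"
  grip_force: 20

```text
time: 28.65
tool_pos: [0.5413, 0.0868, 0.0915]
tool_rot: [[-0.955, 0.295, 0.0], [0.295, 0.955, 0.0], [-0.0, 0.0, -1.0]]
ft_force: [0.1, 0.4, 0.2]
width: 0.0447
```

>>> step_arm:
  moves: "45 0 0 -20 0;45 0 0 -60 0;45 10 0 -100 0;45 40 0 -130 0;45 40 0 -130 0;45 40 0 -130 0"

```text
time: 29.25
tool_pos: [0.5034, 0.0988, 0.2223]
tool_rot: [[-0.956, 0.295, 0.003], [0.295, 0.956, 0.0], [-0.003, 0.001, -1.0]]
ft_force: [-0.2, -0.5, -1.1]
width: 0.0446
```

```bash
python3 - <<'E'
from h import *
lat()
f=grab('wrist','w13');s=grab('scene','s13')
x,y=map(int,proj(s,[.59,.065,.08]))
a=cv2.resize(s['image'][y-30:y+30,x-30:x+30],(400,400),interpolation=cv2.INTER_CUBIC)
x,y=map(int,proj(f,[.575,.065,.09]));print(x,y);y=min(y,400)
x0,y0=x-80,y-80;print(x0,y0)
b=cv2.resize(f['image'][y0:y0+160,x0:x0+160],(400,400),interpolation=cv2.INTER_CUBIC)
cv2.imwrite('pics/w13c.png',np.hstack([a,b])[...,::-1])
E
```

```text
t 29.25 along u -108.61 v 9.09 z 222.29 head -17.14 F u,v,z [-0.0257 -0.5025 -1.1458] T [-0.0494 -0.005  -0.0501] w 0.0446
310 314
230 234
```

View pics/w13c.png

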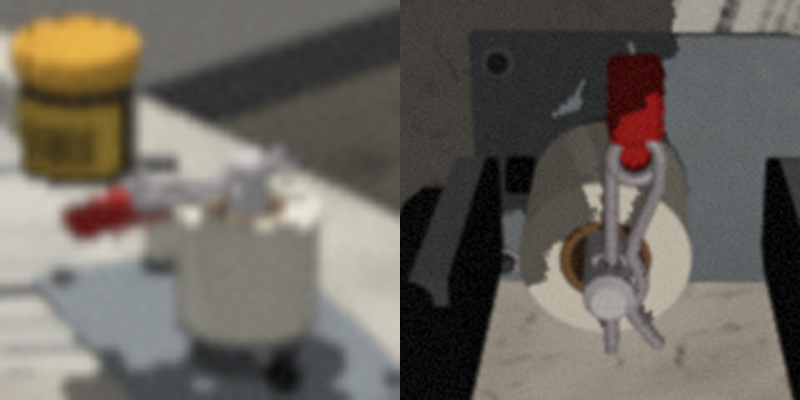

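```bash
python3 - <<'E'
from h import *
f=load('w13')
t=onz(f,314.8,374.5,.092);s=onz(f,314.4,352.8,.1036);b=onz(f,230+(635-400)/2.5,234+60/2.5,.093)
print(t,s,'tip-axis mm',np.linalg.norm((t-s)[:2])*1000,'tab rear-axis',np.linalg.norm((b-s)[:2])*1000,'(nominal 80)')
a=load('top0')['image'].astype(int);n=grab('top','top1')['image'].astype(int)
for k,(u,v) in dict(tape=(430,177),tub=(233,178),stapler=(362,272),box=(169,200)).items():
    w=slice(v-25,v+25),slice(u-28,u+28); print(k,(abs(a[w]-n[w]).sum(2)>90).sum())
lat()
E
```

```text
[0.633  0.0506 0.092 ] [0.6032 0.0599 0.1036] tip-axis mm 31.1787683876286 tab rear-axis 80.79384132315046 (nominal 80)
tape 0
tub 10
stapler 1443
box 0
t 29.4 along u -109.08 v 8.54 z 219.96 head -17.19 F u,v,z [ 0.2625 -0.3441 -0.2816] T [-0.0367 -0.0289  0.0436] w 0.0446
```

>>> step_arm:
  moves: "45 20 200 -20 0;45 20 200 -20 0;45 20 200 -20 0;45 20 200 -20 0;45 20 200 -20 0;45 20 200 -20 0;45 20 200 -20 0"

```text
time: 30.1
tool_pos: [0.5426, 0.2947, 0.2399]
tool_rot: [[-0.955, 0.296, -0.002], [0.296, 0.955, -0.001], [0.002, -0.002, -1.0]]
ft_force: [0.1, -0.2, -0.4]
width: 0.045
```

```bash
python3 - <<'E'
from h import *
a=load('top0')['image'];n=grab('top','top2')['image']
def c(I): 
    h=cv2.cvtColor(I[240:305,320:405],cv2.COLOR_RGB2HSV); m=cv2.inRange(h,(105,90,30),(125,255,255)); return m.sum()/255, np.argwhere(m).mean(0)
print('stapler blue before/after',c(a),c(n))
x,y=330,225
s=grab('scene','s14');xx,yy=map(int,proj(s,[.57,.065,.08]))
A=cv2.resize(s['image'][yy-30:yy+30,xx-40:xx+40],(533,400),interpolation=cv2.INTER_CUBIC);B=cv2.resize(n[170:300,250:400],(267,231));B=np.vstack([B,np.zeros((169,267,3),np.uint8)])
cv2.imwrite('pics/fin.png',np.hstack([A,B])[...,::-1])
E
```

```text
stapler blue before/after (np.float64(429.0), array([32.6923, 41.9977])) (np.float64(431.0), array([32.6961, 41.9838]))
```

View pics/fin.png

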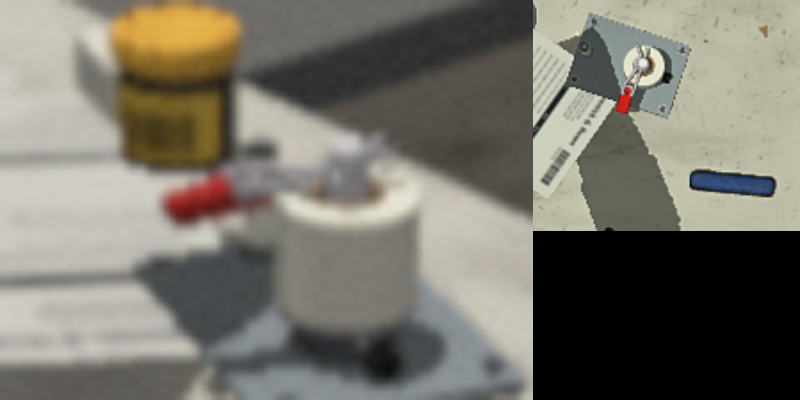

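```bash
python3 - <<'E'
from h import *
r=np.radians(-17.2);u=np.array([np.cos(r),np.sin(r)]);v=np.array([-u[1],u[0]])
for n in('top2','w13'):
    f=load(n);I=f['image'].astype(int);m=((I[...,0]>2*I[...,1]+15)&(I[...,0]>2*I[...,2]+5)).astype(np.uint8)
    k,l,s,c=cv2.connectedComponentsWithStats(m)
    p=proj(f,[.542,.085,.092]);i=1+np.argmin(np.linalg.norm(c[1:]-p,axis=1));
    for z in (.088,.093):
        q=onz(f,*c[i],z)[:2];d=(q-S0)*1000;print(n,s[i],z,'red u %.1f v %.1f (nominal -62.5, 8)'%(d@u,d@v))
E
```

```text
top2 [297 219   9  15  80] 0.088 red u -60.8 v 9.6 (nominal -62.5, 8)
top2 [297 219   9  15  80] 0.093 red u -61.2 v 9.3 (nominal -62.5, 8)
w13 [313 256  23  46 842] 0.088 red u -64.3 v 9.0 (nominal -62.5, 8)
w13 [313 256  23  46 842] 0.093 red u -66.6 v 9.0 (nominal -62.5, 8)
```

```bash
python3 -c "
from h import *
print(robot.job_done())"
```

```text
the job is handed in; nothing more can be done
None
```

The label roll is on the roll plate, the R-clip is snapped home through the spindle's cross-hole, and I handed the job in at about 30 s. The hand-in gave no verdict.

**What I did:** I put the roll over the spindle and gripped the clip by its tab. I then felt the spindle's top and +y side with the clip's straight leg. That put the hole at about 92 mm. The leg went in without resistance. The bent leg rode over at 3–5 N, then showed the snap-in pull and a rising force past home. I backed off to zero load, released and moved clear.

**Last checks:**
- **Roll:** it looks flat on the plate and round the spindle.
- **Clip:** the pictures show the straight leg through the hole and the bent leg closed round the spindle. The tab droops a few degrees.
- **Other things on the bench:** the tape roll, tub and red carton had not visibly moved. The stapler first seemed changed because the arm was over it; with the arm away, its position was the same.

**Checks that disagreed:** camera estimates of the clip's position along the leg scattered. The tab's red patch read from about 2 mm past home to 2–4 mm short of it. The leg tip read about 4.7 mm past home, though the tab's rear end in the same picture was within 1 mm of nominal. The limit is 4 mm, so I relied on the force curve, where zero load came 0.7–1.3 mm short of the predicted home position.

I viewed 12 pictures, two over the budget of 10.

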